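# Pin the coat hook on its shaft

## Robot

A 6-joint arm with a two-finger parallel gripper is mounted at the origin on the work surface. World frame = base frame: x ahead of the robot, y to its left, z up, the work surface at z = 0. Lengths are in m, angles in rad, forces in N, time in s.
With the tool pointing down it reaches from about 0.35 to 0.975 m from the base axis. Payload 4.9 kg.
Tool frame: the origin (TCP) lies at the very end of the fingers, on their centre line; the grasp point (between the pads) lies 19 mm behind it; x points along the fingers, z is the direction in which the jaws open and shut, and the axes are right-handed (so a half turn about x gives the same grasp; the last joint's range is limited). The gripper opens to 85 mm and grips with 20 to 120 N. Pads are 22 mm wide; open, the fingers measure 114 mm over their backs; the gripper's body (76 mm by 85 mm) begins 54 mm behind the grasp point. The pads swing forward as they close: fully open they stand 13 mm farther back than shut.
Start: joints at [1.052, 0.053, 1.613, -0, 1.476, -0.119], TCP at [0.243, 0.576, 0.231] pointing down, gripper open.
Joint ranges: [-3.01, 3.01], [-1.01, 2.22], [0.06, 2.58], [-1.02, 4.17], [0.09, 2.62], [-3.14, 3.14]. Speed limits (rad/s): [2.57, 2.57, 3.14, 3.14, 3.14, 3.14].

## Interface

Orientations are given as a unit quaternion [w, x, y, z].
In Python, from plant import manip, viewer gives the robot as it stands.
- The arm moves only by the shell command python3 -m inch 'ROWS'. ROWS is JSON, a list of rows, each an object with "fingers": the opening, from -1 (shut) to 1 (fully open), so that 0 is half open; "delta_pos": the shift along the tool's x, y, z in cm, a list of three; "twist": the turn, a rotation vector about the tool's x, y, z in degrees, a list of three. A call has 1 to 5 rows; each row shifts and turns the commanded pose from where the row before left it, along the tool's axes as they then stand; what a row does not reach is not made up. A row lasts 1/8 s, in which the tool goes at most 62.5 mm and 10.7 degrees, less where a joint would pass 70% of its speed; a pose out of reach is approached as far as the arm can. A call is refused whole if a number of a shift passes 6.25 or a number of a turn 10.7, either way. A call with a gripper value outside its range is refused whole. The fingers move at their own pace and stop on an object; the grip force is fixed at half the most. Time passes only in rows, so rows that do not move let the fingers close. It gives the time, the measured TCP pose, the force and the opening at its end, in the units of the state.
- manip.state(): the state, without advancing time (a new reading comes with each control period).
- viewer.grab_frame(name): name is "scene" or "top"; returns a dict with "pixels" (384x512x3 uint8, blue, green, red), "range_z" (384x512 float32, m along the optical axis (not along the pixel's ray), 0 where there is no reading), "K" (3x3 intrinsics, pixels), "pose" (4x4, takes a point from camera to world coordinates). Camera axes: x right, y down, z forward; pixel columns grow to the right and rows downward; lengths in m; the calibration is good to about 2 mm. A picture is of the moment at which its call begins.
- manip.job_done(): hands the job in, once; it reports no verdict.
The state is a dict: "time": time; "joint_pos": joint angles; "joint_vel": joint speeds; "joint_efforts": joint torques, N m; "tool_pos": TCP position; "tool_rot": TCP orientation; "contact_force": force on the tool from outside, world axes, zero at the start; "ft_torque": the same for the moment, N m; "gripper_width": opening from 0.0 (shut) to 1.0 (fully open).
Only numpy, scipy, OpenCV 4.12 (cv2) and the standard library are available. Lean on these libraries where they do the work, as an engineer would, in place of code of your own. Each camera call takes 0.05 s, during which the arm holds its last target.

## Task

Take the linchpin out of the wooden stand and push it straight down through the cross hole in the steel shaft that carries the chrome hook, until its head sits fully home on the shaft; feel for the hole gently, without pressing hard on the bracket or its shaft. Only then swing the pin's ring over the free end of the shaft and push it down until its bow hangs well below the shaft, and let go. Leave everything else on the bench as it is.

Things in the scene. Friction and masses are not known exactly. Their poses are not given: they have to be found in the camera images.
- pin_head (a point): Centre of the linchpin's steel head, a bar 48 mm along the pin's y, 14 mm along x, 12 mm high; grasp it across the 48 mm, on its end faces. The ring's hinge axis (y) passes here. z is up from tip to head; +x is the side to which the ring swings. At the start the head rests on the stand. With the pin home in the shaft this point is 6 mm above the shaft's top face. Mass 60 to 100 g.
- pin_tip (a point): Lower tip of the pin's round shank, 40 mm below pin_head. The shank is 8 mm in diameter; its last 4 mm taper to a flat 5.6 mm wide.
- ring (a joint): Ring angle about the pin's y: 0 straight up, 1.57 level towards the pin's +x, 3.0 (stop) almost straight down. At the start it leans a little to +x. It is stiff (0.04 N m, 0.9 N at the bow) and stays where it is left, so it must be pushed all the way: over from behind, then down close in front of the shaft's end. Bow 38 mm below the hinge axis (10 mm below the shaft): 2.6 rad.
- ring_bow (a point): Middle of the ring's bow (wire centre), 45 mm from the hinge axis. The ring is a D of 5 mm steel wire with two legs 34 mm apart (centres, along y).
- stand: Wooden block fixed to the bench, 56 x 30 x 46 mm high (x, y, z), origin under its centre. The pin stands in a loose round hole in the middle of its top, and its head overhangs the block by 9 mm at each side along y.
- bracket: Black plastic hinge bracket, fixed. Origin on the bench under its upright's front face (x = 0); the upright reaches back to x = -34 mm, 50 mm wide, 93 mm high. A steel shaft of square section, 22 x 22 mm, comes out level along +x, top face 85 mm and underside 63 mm above the bench. Bracket and shaft must never be pressed with more than 40 N.
- hook_eye (a point): Top of the eye by which the chrome hook hangs on the shaft, 8 mm thick along the shaft, 36 mm nearer the bracket than shaft_top and 8.5 mm above the shaft's top face. The hook's arm reaches 103 mm out to the bracket's +y, below 70 mm height. Fixed.
- shaft_top (a point): Point on the centre line of the shaft's top face; x along the shaft to its free end, z up. The vertical through hole (9.6 mm diameter, 1 mm chamfer) is on the centre line, but the shaft sits pushed in or out by an unmeasured amount: the hole's centre is anywhere from 3 to 23 mm ahead (x) of here; find it by feel or sight. The shaft is stuck, and its free end is 11 mm beyond the hole.
- hinge: Bystander: spare black plastic hinge lying flat, 76 x 60 x 12 mm, loose; origin under its centre.
- screwdriver: Bystander: screwdriver lying on the bench, loose.
- wall_hook: Bystander: spare chrome wall hook on a 50 x 28 mm plate, 46 mm high, loose.
- screw_jar: Bystander: glass jar 60 mm in diameter, 75 mm high, loose.
- toggle_tip (a point): Bystander: tip of the toggle of a white switch plate 86 x 86 mm, fixed on the bench, 32 mm high.
- acrylic_box: Bystander: clear acrylic box with sliding lid, 140 x 100 x 60 mm, fixed; origin under its centre.

How it is judged:
By the outcome, as a careful person would: the job done as asked, in the order asked, and still so for the second after the job is handed in, with the robot touching nothing.
It also fails if it takes over 72 s, if anything falls off the work surface, if the arm or the gripper's body presses on something with over 40 N, if the wrist force passes 120 N, or if a joint passes its speed limit or range.

## Working session

There is one attempt and no reset: what is moved stays moved. The work goes in short steps, Python scripts to look and compute and a shell command to move; the robot and the scene stay as the last step left them, time stands still between calls to the robot, and variables do not carry over. Pictures are saved under pics/ and viewed, and the job is handed in when it is done.

```bash
mkdir -p pics; ls; python3 - <<'E'
from plant import manip, viewer
import cv2,numpy as np
print(manip.state())
for n in("scene","top"):
    f=viewer.grab_frame(n); cv2.imwrite(f"pics/{n}0.png",f["pixels"]); print(n,f["K"].round(1).tolist(),f["pose"].round(4).tolist())
    np.savez(f"pics/{n}0.npz",**f)
E
```

```text
pics
{'time': 0.0, 'joint_pos': array([ 1.05197704e+00,  5.33423201e-02,  1.61431903e+00,  2.61681397e-06,
        1.47601875e+00, -1.18973185e-01]), 'joint_vel': array([ 0.00031211, -0.00221785,  0.00170054,  0.0018812 , -0.00132543,
       -0.00075835]), 'joint_efforts': array([-3.79379399e-04, -3.93690491e+01, -3.70174956e+01, -6.42017562e-05,
        7.05795974e-03, -7.86614976e-06]), 'tool_pos': array([0.24296235, 0.57514883, 0.2300571 ]), 'tool_rot': array([ 0.58867804, -0.3910748 ,  0.58999719,  0.39041257]), 'contact_force': array([ 0.59238663, -0.05530087, -1.09351664]), 'ft_torque': array([-0.02641076, -0.04072748, -0.04259849]), 'gripper_width': 0.9986452798929333}
scene [[379.3, 0.0, 257.6], [0.0, 379.3, 192.5], [0.0, 0.0, 1.0]] [[0.5051, 0.5505, -0.6647, 1.186], [0.8631, -0.3198, 0.3909, -0.3252], [0.0026, -0.7711, -0.6367, 0.6592], [0.0, 0.0, 0.0, 1.0]]
top [[366.8, 0.0, 254.2], [0.0, 366.8, 198.9], [0.0, 0.0, 1.0]] [[0.0035, -0.9959, 0.0905, 0.5492], [-0.9997, -0.0012, 0.0259, 0.0049], [-0.0257, -0.0906, -0.9956, 0.8074], [0.0, 0.0, 0.0, 1.0]]
```

View pics/scene0.png

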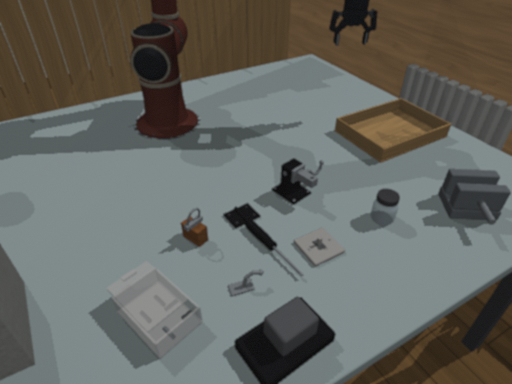

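View pics/top0.png

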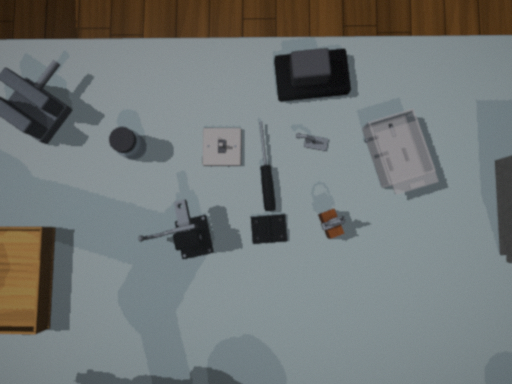

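The scene view shows the stand at about (195,230) with the ring up, and the bracket at (293,180). In the top view they are at (332,223) and (190,235). I'll zoom in on both.

```bash
python3 - <<'E'
import cv2,numpy as np
s=cv2.imread("pics/scene0.png");t=cv2.imread("pics/top0.png")
def z(im,x,y,w,h,k):return cv2.resize(im[y:y+h,x:x+w],None,fx=k,fy=k,interpolation=cv2.INTER_CUBIC)
a=z(s,165,195,60,60,6);b=z(s,265,145,70,60,6)
a2=z(t,305,175,60,60,6);b2=z(t,135,190,85,75,6)
def st(a,b):
    h=max(a.shape[0],b.shape[0]);f=lambda q:np.vstack([q,np.zeros((h-q.shape[0],q.shape[1],3),np.uint8)])
    return np.hstack([f(a),f(b)])
cv2.imwrite("pics/zs.png",np.clip(st(a,b)*1.5,0,255).astype(np.uint8));
o=np.clip(st(a2,b2)*1.5,0,255).astype(np.uint8); cv2.imwrite("pics/zt.png",cv2.resize(o,None,fx=.9,fy=.9))
E
```

```text
(no output)
```

View pics/zs.png

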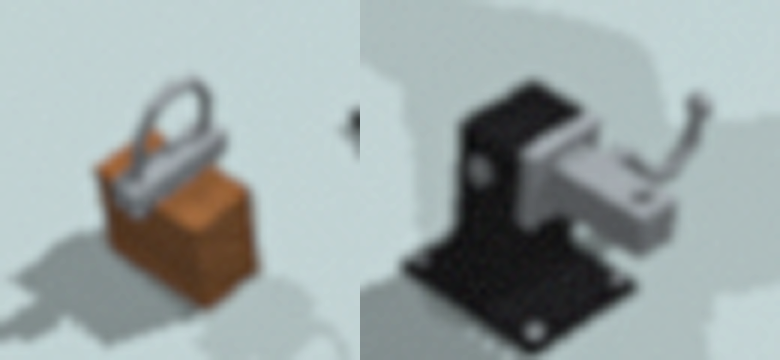

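View pics/zt.png

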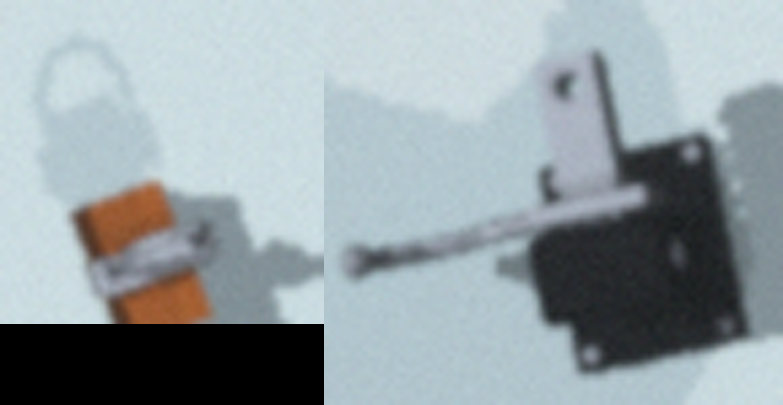

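```bash
cat > h.py <<'E'
import numpy as np,cv2
def load(n): return dict(np.load(f"pics/{n}.npz"))
def cloud(f):
    h,w=f["range_z"].shape;u,v=np.meshgrid(np.arange(w),np.arange(h))
    K=f["K"];z=f["range_z"];P=np.stack([(u-K[0,2])/K[0,0]*z,(v-K[1,2])/K[1,1]*z,z],-1)
    return P@f["pose"][:3,:3].T+f["pose"][:3,3]
def cast(f,u,v,h):
    K=f["K"];d=f["pose"][:3,:3]@np.array([(u-K[0,2])/K[0,0],(v-K[1,2])/K[1,1],1]);o=f["pose"][:3,3]
    return o+d*(h-o[2])/d[2]
def tri(f1,p1,f2,p2):
    A=[];b=[]
    for f,(u,v) in((f1,p1),(f2,p2)):
        K=f["K"];d=f["pose"][:3,:3]@np.array([(u-K[0,2])/K[0,0],(v-K[1,2])/K[1,1],1]);d/=np.linalg.norm(d)
        M=np.eye(3)-np.outer(d,d);A.append(M);b.append(M@f["pose"][:3,3])
    A=np.vstack(A);b=np.hstack(b);x=np.linalg.lstsq(A,b,rcond=None)[0];return x,np.linalg.norm(A@x-b)
E
python3 - <<'E'
from h import *
t=load("top0");s=load("scene0")
for n,f,rs in(("top",t,[(135,190,85,75),(305,175,60,60)]),("scene",s,[(265,145,70,60),(165,195,60,60)])):
    P=cloud(f); hsv=cv2.cvtColor(f["pixels"],cv2.COLOR_BGR2HSV)
    for i,(x,y,w,h) in enumerate(rs):
        q=P[y:y+h,x:x+w];H=hsv[y:y+h,x:x+w]
        if i==0: m=(q[...,2]>.079)&(q[...,2]<.093)&(H[...,2]>110)
        else: m=(H[...,0]<18)&(H[...,1]>110)&(q[...,2]>.038)&(q[...,2]<.056)
        pts=q[m]; r=cv2.minAreaRect((pts[:,:2]*1000).astype(np.float32)); print(n,i,m.sum(),np.median(pts[:,2]).round(4),r,cv2.boxPoints(r).round(1).tolist())
        if i==1:
            m=(H[...,1]<60)&(q[...,2]>.052)&(q[...,2]<.064);pts=q[m];r=cv2.minAreaRect((pts[:,:2]*1000).astype(np.float32));print(" head",m.sum(),np.median(pts[:,2]),r)
            m=(q[...,2]>.075)&(q[...,2]<.12);print(" ring high",m.sum(),q[m].mean(0) if m.any() else '')
print("hole top",cast(t,180.2,205.6,.085),"scene",cast(s,312.2,177.5,.085),tri(t,(180.2,205.6),s,(312.2,177.5)))
for p in [(540,65),(597,52),(555,185),(617,180)]:
    print(cast(t,(p[0]-324)/5.4+135-.4,p[1]/5.4+190-.4,.085).round(4))
for p in [(675,205),(640,222),(598,118),(545,155)]:
    print('s',cast(s,(p[0]-360)/6+265-.4,p[1]/6+145-.4,.085).round(4))
E
```

```text
top 0 250 0.0851 ((583.8428955078125, 169.96392822265625), (58.50130844116211, 40.01599884033203), 15.045797348022461) [[550.4000244140625, 181.6999969482422], [560.7999877929688, 143.0], [617.2999877929688, 158.1999969482422], [606.9000244140625, 196.89999389648438]]
top 1 220 0.0454 ((568.5894775390625, -136.41790771484375), (53.6624870300293, 28.236433029174805), 21.684494018554688) [[538.4000244140625, -133.1999969482422], [548.9000244140625, -159.5], [598.7000122070312, -139.60000610351562], [588.2999877929688, -113.4000015258789]]
 head 126 0.057547051549818484 ((569.4373168945312, -136.33468627929688), (14.66242504119873, 47.56304931640625), 20.869361877441406)
 ring high 52 [ 0.57490554 -0.13170983  0.09146425]
scene 0 50 0.0854 ((590.8717041015625, 172.09848022460938), (44.89650344848633, 19.883312225341797), 11.136804580688477) [[566.9000244140625, 177.5], [570.7999877929688, 158.0], [614.7999877929688, 166.6999969482422], [611.0, 186.1999969482422]]
scene 1 126 0.0461 ((573.2378540039062, -135.9187774658203), (53.71543502807617, 28.066787719726562), 23.03226661682129) [[543.0, -133.5], [554.0, -159.3000030517578], [603.4000244140625, -138.3000030517578], [592.5, -112.5]]
 head 114 0.058238058617462396 ((572.579345703125, -135.09548950195312), (14.920769691467285, 49.428123474121094), 19.81635284423828)
 ring high 48 [ 0.57909576 -0.13486898  0.09008529]
hole top [0.60122233 0.1706846  0.085     ] scene [0.60409998 0.17523639 0.085     ] (array([0.60262041, 0.17319562, 0.08422446]), np.float64(0.0037059422562291775))
[0.6091 0.1821 0.085 ]
[0.6139 0.1611 0.085 ]
[0.565  0.1755 0.085 ]
[0.5669 0.1527 0.085 ]
s [0.6144 0.1827 0.085 ]
s [0.6164 0.1632 0.085 ]
s [0.5476 0.1916 0.085 ]
s [0.5585 0.156  0.085 ]
```

```bash
python3 - <<'E'
from h import *
from scipy.spatial.transform import Rotation as R
t=load("top0");s=load("scene0")
# black base plate + upright top from top view
g=cv2.cvtColor(t["pixels"],cv2.COLOR_BGR2GRAY);print(g[198:228,170:198:1][::3].tolist().__str__().replace('], [','\n'))
P=cloud(t);roi=np.zeros(g.shape,bool);roi[190:265,165:225]=1
m=roi&(g<60)&(P[...,2]<.02);r=cv2.minAreaRect((P[m][:,:2]*1000).astype(np.float32));print("base",m.sum(),r)
m=roi&(g<60)&(P[...,2]>.089)&(P[...,2]<.098);r=cv2.minAreaRect((P[m][:,:2]*1000).astype(np.float32));print("upright",m.sum(),r)
# per-row shaft edges half-level (undistorted): left and right
L=[];Rr=[]
for v in range(202,219):
    row=g[v].astype(float); c=180+(v-202)*.1
    print(v,row[170:192].astype(int).tolist())
q=R.from_quat(np.array([-0.3910748,0.58999719,0.39041257,0.58867804])).as_matrix();print(q.round(3))
E
```

```text
[[144, 142, 144, 143, 142, 139, 134, 130, 131, 131, 130, 130, 128, 129, 124, 125, 126, 130, 130, 129, 132, 130, 129, 129, 131, 130, 131, 133
142, 144, 142, 140, 133, 125, 122, 122, 121, 119, 120, 119, 120, 116, 100, 71, 77, 107, 125, 131, 128, 128, 130, 130, 130, 130, 131, 130
142, 138, 133, 128, 123, 119, 112, 99, 77, 63, 73, 97, 114, 117, 106, 82, 61, 89, 122, 130, 130, 129, 130, 131, 132, 132, 129, 129
131, 130, 131, 131, 125, 120, 113, 100, 78, 71, 91, 111, 120, 116, 115, 103, 73, 66, 97, 123, 129, 131, 129, 129, 127, 131, 129, 130
130, 131, 129, 130, 126, 126, 120, 119, 118, 117, 118, 120, 120, 119, 119, 113, 90, 61, 76, 111, 127, 129, 130, 130, 129, 130, 129, 128
130, 131, 130, 129, 129, 126, 122, 119, 119, 120, 118, 120, 119, 120, 119, 116, 106, 76, 65, 92, 121, 129, 128, 128, 130, 130, 129, 131
128, 131, 128, 130, 130, 129, 124, 122, 121, 119, 119, 118, 118, 117, 119, 117, 112, 99, 65, 66, 96, 116, 118, 112, 100, 95, 91, 81
129, 132, 129, 132, 130, 127, 125, 119, 116, 118, 120, 118, 117, 119, 120, 120, 116, 110, 86, 51, 38, 35, 32, 26, 27, 31, 30, 29
129, 130, 129, 124, 105, 
[... 1708 characters left out ...]
19, 119, 120, 118, 120, 119, 120, 119, 116, 106, 76, 65, 92, 121, 129]
214 [130, 129, 129, 129, 131, 129, 124, 120, 120, 119, 120, 120, 120, 121, 119, 117, 106, 82, 58, 85, 117, 129]
215 [129, 130, 131, 129, 131, 128, 124, 122, 120, 119, 120, 119, 119, 118, 120, 116, 111, 90, 63, 75, 113, 125]
216 [128, 131, 128, 130, 130, 129, 124, 122, 121, 119, 119, 118, 118, 117, 119, 117, 112, 99, 65, 66, 96, 116]
217 [127, 130, 129, 130, 130, 127, 125, 122, 118, 120, 119, 119, 118, 118, 118, 120, 115, 101, 70, 57, 73, 88]
218 [129, 130, 129, 131, 127, 128, 126, 123, 119, 121, 118, 117, 119, 117, 118, 118, 116, 104, 76, 52, 47, 49]
[[-0.001 -0.921  0.389]
 [-0.002  0.389  0.921]
 [-1.     0.    -0.002]]
```

```bash
R='{"fingers":1,"delta_pos":[0,-4.44,-4.06],"twist":[0,0,0]}'; python3 -m inch '[{"fingers":1,"delta_pos":[0,-4.44,-4.06],"twist":[0,0,0]},{"fingers":1,"delta_pos":[0,-4.44,-4.06],"twist":[0,0,0]},{"fingers":1,"delta_pos":[0,-4.44,-4.06],"twist":[0,0,0]},{"fingers":1,"delta_pos":[0,-4.44,-4.06],"twist":[0,0,0]},{"fingers":1,"delta_pos":[0,-4.44,-4.06],"twist":[0,0,0]}]'
```

```text
time: 0.72
tool_pos: [0.369, 0.3004, 0.2309]
tool_rot: [0.589, -0.391, 0.589, 0.391]
contact_force: [0.6, 0.1, 0.6]
gripper_width: 1.005
```

```bash
python3 -m inch '[{"fingers":1,"delta_pos":[0,-4.44,-4.06],"twist":[0,0,0]},{"fingers":1,"delta_pos":[0,-4.44,-4.06],"twist":[0,0,0]},{"fingers":1,"delta_pos":[0,-4.44,-4.06],"twist":[0,0,0]},{"fingers":1,"delta_pos":[0,-4.44,-4.06],"twist":[0,0,0]},{"fingers":1,"delta_pos":[0,-4.44,-4.06],"twist":[0,0,0]}]'
python3 -m inch '[{"fingers":1,"delta_pos":[0,-4.44,-4.06],"twist":[0,0,0]},{"fingers":1,"delta_pos":[0,-4.44,-4.06],"twist":[0,0,0]},{"fingers":1,"delta_pos":[0,-4.44,-4.06],"twist":[0,0,0]}]'
python3 -m inch '[{"fingers":1,"delta_pos":[0,0,0],"twist":[-8.7,0,0]},{"fingers":1,"delta_pos":[0,0,0],"twist":[-8.7,0,0]},{"fingers":1,"delta_pos":[0,0,0],"twist":[-8.7,0,0]},{"fingers":1,"delta_pos":[0,0,0],"twist":[-8.7,0,0]},{"fingers":1,"delta_pos":[0,0,0],"twist":[-8.6,0,0]}]'
```

```text
time: 1.35
tool_pos: [0.4945, 0.027, 0.231]
tool_rot: [0.589, -0.391, 0.589, 0.391]
contact_force: [0.4, 0.5, 0.6]
gripper_width: 0.998
time: 1.72
tool_pos: [0.5698, -0.137, 0.2308]
tool_rot: [0.589, -0.39, 0.589, 0.391]
contact_force: [0.8, 0.9, 0.8]
gripper_width: 0.998
time: 2.35
tool_pos: [0.5692, -0.135, 0.2306]
tool_rot: [0.402, -0.582, 0.402, 0.582]
contact_force: [-0.9, 0.1, 0.0]
gripper_width: 1.003
```

```bash
python3 -m inch '[{"fingers":1,"delta_pos":[5.5,0,0],"twist":[0,0,0]},{"fingers":1,"delta_pos":[5.5,0,0],"twist":[0,0,0]},{"fingers":1,"delta_pos":[0,0,0],"twist":[0,0,0]}]'
cat > look.py <<'E'
import sys,cv2,numpy as np
from plant import manip,viewer
tag=sys.argv[1];b={"scene":list(map(int,sys.argv[2].split(','))),"top":list(map(int,sys.argv[3].split(',')))}
ims=[]
for n in("scene","top"):
    f=viewer.grab_frame(n);np.savez(f"pics/{n}{tag}.npz",**f)
    x,y,w,h=b[n];k=390//max(w,h)
    ims.append(cv2.resize(np.clip(f["pixels"][y:y+h,x:x+w]*1.5,0,255).astype(np.uint8),(w*k,h*k),interpolation=cv2.INTER_CUBIC));print(n,"zoom",k)
H=max(i.shape[0] for i in ims)
cv2.imwrite(f"pics/z{tag}.png",np.hstack([np.vstack([i,np.zeros((H-i.shape[0],i.shape[1],3),np.uint8)]) for i in ims]))
s=manip.state();print(s["time"],s["tool_pos"].round(4),s["tool_rot"].round(4))
E
python3 look.py 1 160,165,78,78 290,185,78,78
```

```text
time: 2.72
tool_pos: [0.5652, -0.1336, 0.1152]
tool_rot: [0.402, -0.577, 0.404, 0.585]
contact_force: [0.7, 1.0, 0.7]
gripper_width: 0.999
scene zoom 5
top zoom 5
2.825 [ 0.5698 -0.1352  0.1221] [-0.4031  0.581  -0.4031 -0.5809]
```

View pics/z1.png

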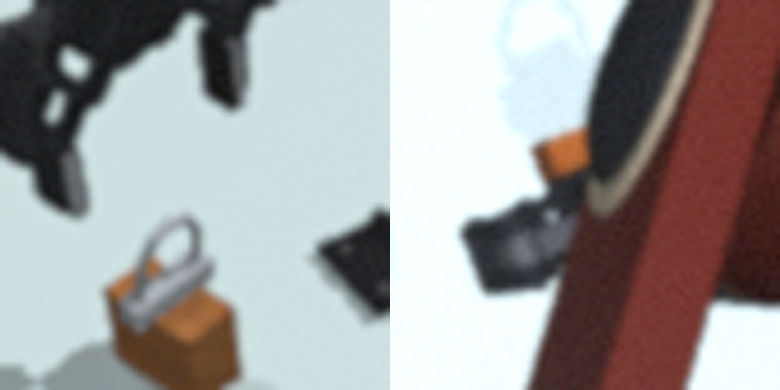

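```bash
python3 - <<'E'
from h import *
s=load("scene1")
def proj(f,p):
    c=f["pose"][:3,:3].T@(np.array(p)-f["pose"][:3,3]);return (f["K"]@c/c[2])[:2]
jaw=np.array([np.cos(np.radians(110.6)),np.sin(np.radians(110.6)),0]);w=np.array([np.cos(np.radians(20.6)),np.sin(np.radians(20.6)),0])
c=np.array([.5698,-.1352,.1221])
for dz in(0,.013):
  for sg in(1,-1):
    print(dz,sg,[((proj(s,c+[0,0,dz]+sg*.0425*jaw+k*w*.011)-[160,165])*5).round(0).tolist() for k in(1,-1)])
P=cloud(s);m=(P[...,2]>.12)&(P[...,2]<.155)&(np.hypot(P[...,0]-.57,P[...,1]+.135)<.075)
v,u=np.nonzero(m);print(m.sum(),P[m][:,2].min())
for p in P[m][::12]:print(p.round(3),end=' ')
E
```

```text
0 1 [[234.0, 133.0], [199.0, 113.0]]
0 -1 [[90.0, 232.0], [55.0, 210.0]]
0.013 1 [[231.0, 110.0], [196.0, 90.0]]
0.013 -1 [[86.0, 209.0], [50.0, 187.0]]
166 0.12967413242557302
[ 0.541 -0.096  0.154] [ 0.547 -0.095  0.149] [ 0.56  -0.091  0.154] [ 0.562 -0.087  0.15 ] [ 0.555 -0.08   0.14 ] [ 0.549 -0.094  0.136] [ 0.56  -0.089  0.139] [ 0.561 -0.088  0.133] [ 0.593 -0.172  0.152] [ 0.591 -0.17   0.148] [ 0.582 -0.185  0.142] [ 0.584 -0.184  0.14 ] [ 0.594 -0.183  0.144] [ 0.594 -0.173  0.137]
```

```bash
python3 -m inch '[{"fingers":1,"delta_pos":[4.3,0,0.0],"twist":[0,0,0]},{"fingers":1,"delta_pos":[4.2,0.0,0],"twist":[0,0,0]},{"fingers":1,"delta_pos":[0,0,0],"twist":[0,0,0]},{"fingers":1,"delta_pos":[0,0,0],"twist":[0,0,0]}]'
python3 look.py 2 160,165,78,78 290,185,78,78
```

```text
time: 3.32
tool_pos: [0.572, -0.1361, 0.0399]
tool_rot: [-0.404, 0.583, -0.403, -0.579]
contact_force: [0.9, -0.1, -0.1]
gripper_width: 1.002
scene zoom 5
top zoom 5
3.425 [ 0.5721 -0.1361  0.0401] [-0.4036  0.583  -0.4025 -0.5789]
```

View pics/z2.png

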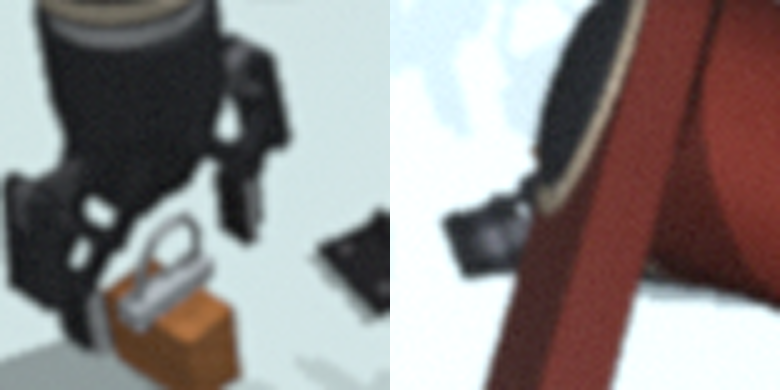

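```bash
python3 -m inch '[{"fingers":1,"delta_pos":[0.4,0,0],"twist":[0,0,0]},{"fingers":0.3,"delta_pos":[0,0,0],"twist":[0,0,0]},{"fingers":0.0,"delta_pos":[0,0,0],"twist":[0,0,0]},{"fingers":-0.2,"delta_pos":[0,0,0],"twist":[0,0,0]},{"fingers":-0.2,"delta_pos":[0,0,0],"twist":[0,0,0]}]'
python3 -m inch '[{"fingers":-0.4,"delta_pos":[0,0,0],"twist":[0,0,0]},{"fingers":-0.4,"delta_pos":[0,0,0],"twist":[0,0,0]}]'
python3 look.py 3 160,165,78,78 290,185,78,78
```

```text
time: 4.05
tool_pos: [0.5698, -0.1353, 0.0327]
tool_rot: [-0.403, 0.581, -0.403, -0.581]
contact_force: [-0.7, 0.6, 1.8]
gripper_width: 0.546
time: 4.3
tool_pos: [0.5698, -0.1353, 0.0327]
tool_rot: [-0.403, 0.581, -0.403, -0.581]
contact_force: [0.7, 0.8, 3.3]
gripper_width: 0.545
scene zoom 5
top zoom 5
4.4 [ 0.5698 -0.1352  0.0327] [-0.4031  0.5812 -0.403  -0.5807]
```

View pics/z3.png

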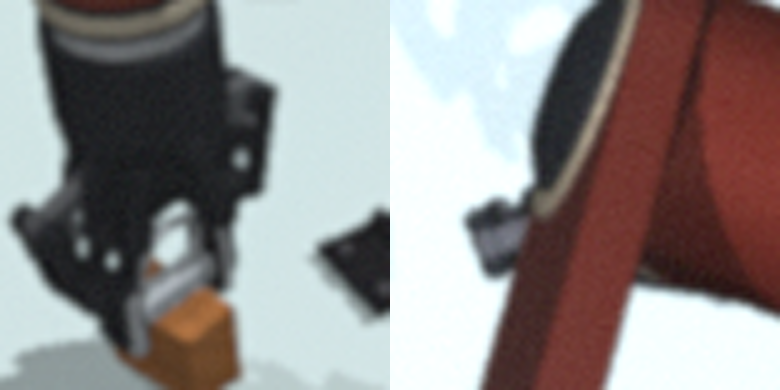

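The jaws closed on the head and stopped at 0.545 (46 mm), so the grasp is as expected and the ring stands free of the gripper body. Next I lift.

```bash
python3 -m inch '[{"fingers":-0.4,"delta_pos":[-2,0,0],"twist":[0,0,0]},{"fingers":-0.4,"delta_pos":[-3,0,0],"twist":[0,0,0]},{"fingers":-0.4,"delta_pos":[-4,0,0],"twist":[0,0,0]},{"fingers":-0.4,"delta_pos":[-3.3,0,0],"twist":[0,0,0]},{"fingers":-0.4,"delta_pos":[0,0,0],"twist":[0,0,0]}]'
python3 look.py 4 160,125,97,97 290,185,78,78
python3 - <<'E'
from plant import manip
import numpy as np
from scipy.spatial.transform import Rotation as R
s=manip.state();q=s["tool_rot"];M=R.from_quat([q[1],q[2],q[3],q[0]]).as_matrix();print(M.round(4).tolist())
d=np.array([.602,.1725,0])-s["tool_pos"];d[2]=0;print(M.T@d*100, np.degrees(np.arctan2(M[1,2],M[0,2])))
E
```

```text
time: 5.03
tool_pos: [0.5713, -0.1357, 0.1596]
tool_rot: [-0.404, 0.583, -0.402, -0.579]
contact_force: [0.2, -0.2, -0.0]
gripper_width: 0.549
scene zoom 4
top zoom 5
5.125 [ 0.5689 -0.1349  0.1549] [ 0.403  -0.5806  0.4031  0.5813]
[[-0.001, -0.9367, -0.3501], [0.0005, -0.3501, 0.9367], [-1.0, 0.0007, 0.0008]]
[ 1.12582010e-02 -1.38593939e+01  2.76352350e+01] 110.49157026357017
```

View pics/z4.png

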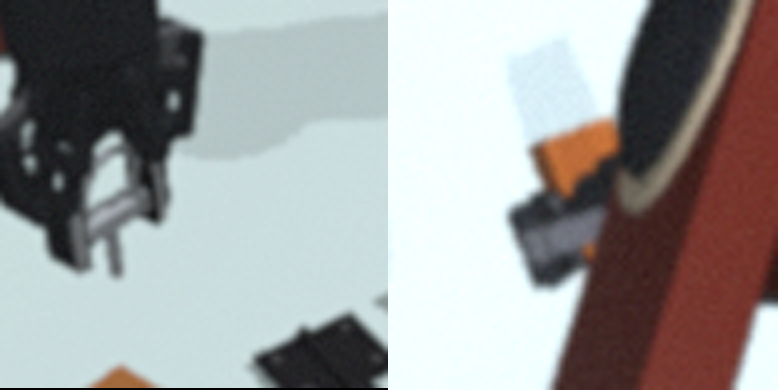

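```bash
python3 -m inch '[{"fingers":-0.4,"delta_pos":[0,-2.3,4.6],"twist":[0,0,0]},{"fingers":-0.4,"delta_pos":[0,-2.3,4.6],"twist":[0,0,0]},{"fingers":-0.4,"delta_pos":[0,-2.3,4.6],"twist":[0,0,0]},{"fingers":-0.4,"delta_pos":[0,-2.3,4.6],"twist":[0,0,0]},{"fingers":-0.4,"delta_pos":[0,-2.3,4.6],"twist":[0,0,0]}]'
python3 -m inch '[{"fingers":-0.4,"delta_pos":[0,-2.36,4.6],"twist":[0,0,0]},{"fingers":-0.4,"delta_pos":[0,0,0],"twist":[8,0,0]},{"fingers":-0.4,"delta_pos":[0,0,0],"twist":[0,0,0]},{"fingers":-0.4,"delta_pos":[0,0,0],"twist":[0,0,0]}]'
python3 look.py 5 260,105,97,97 130,185,97,78
```

```text
time: 5.75
tool_pos: [0.595, 0.1221, 0.1525]
tool_rot: [0.402, -0.58, 0.404, 0.582]
contact_force: [0.7, 0.3, -0.6]
gripper_width: 0.547
time: 6.25
tool_pos: [0.6019, 0.1713, 0.1538]
tool_rot: [0.442, -0.551, 0.443, 0.552]
contact_force: [0.8, -0.3, -0.6]
gripper_width: 0.546
scene zoom 4
top zoom 4
6.35 [0.6024 0.1712 0.1546] [ 0.4423 -0.5512  0.4429  0.5517]
```

View pics/z5.png

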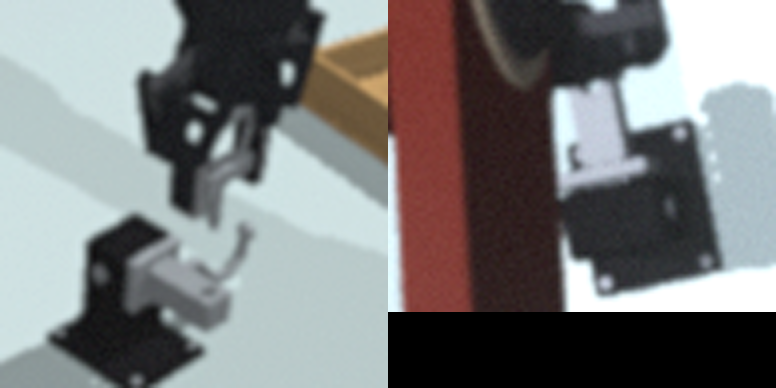

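```bash
python3 - <<'E'
from h import *
f=load("scene5");c=f["pixels"][140:190,295:330]
cv2.imwrite("pics/z5b.png",cv2.resize(np.clip(c*1.7,0,255).astype(np.uint8),None,fx=12,fy=12,interpolation=cv2.INTER_NEAREST))
print(cast(f,313.25,161,.134),cast(f,312,177.8,.085))
E
```

```text
[0.60184732 0.17433342 0.134     ] [0.60484667 0.17406138 0.085     ]
```

View pics/z5b.png

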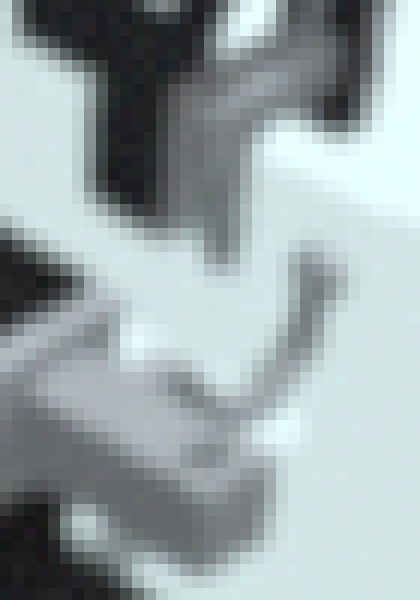

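```bash
python3 -m inch '[{"fingers":-0.4,"delta_pos":[2,-0.15,0],"twist":[0,0,0]},{"fingers":-0.4,"delta_pos":[2,0,0],"twist":[0,0,0]},{"fingers":-0.4,"delta_pos":[0,0,0],"twist":[0,0,0]},{"fingers":-0.4,"delta_pos":[0,0,0],"twist":[0,0,0]}]'
python3 look.py 6 290,150,40,40 130,185,97,78
```

```text
time: 6.85
tool_pos: [0.604, 0.1722, 0.1149]
tool_rot: [0.442, -0.551, 0.443, 0.552]
contact_force: [0.3, 0.1, -0.4]
gripper_width: 0.544
scene zoom 9
top zoom 4
6.95 [0.6047 0.1724 0.1161] [-0.443   0.5518 -0.4422 -0.5511]
```

View pics/z6.png

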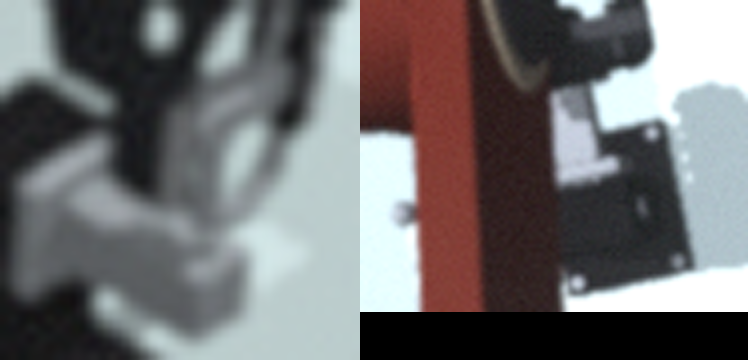

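```bash
python3 - <<'E'
from h import *
f=load("scene6");g=load("scene0")
c=[cv2.resize(np.clip(x["pixels"][162:192,297:327]*1.6,0,255).astype(np.uint8),None,fx=13,fy=13,interpolation=cv2.INTER_CUBIC) for x in(f,g)]
cv2.imwrite("pics/z6b.png",np.hstack(c))
print(cast(f,313,175.6,.0954),cast(f,311.8,177.,.085), cast(f,312.3,177.,.085))
def proj(f,p):
    c=f["pose"][:3,:3].T@(np.array(p)-f["pose"][:3,3]);return (f["K"]@c/c[2])[:2]
print(proj(f,[.6047,.1724,.0954]),proj(f,[.6047,.1724,.085]))
# gray dark centroid of hole in scene0
q=cv2.cvtColor(g["pixels"],cv2.COLOR_BGR2GRAY)[172:184,304:322];print(q.tolist().__str__().replace('], [','\n'))
E
```

```text
[0.60938106 0.1725361  0.0954    ] [0.60192985 0.17561141 0.085     ] [0.60255869 0.17669454 0.085     ]
[311.8179464  174.63258461] [311.42738684 177.97199957]
[[112, 112, 111, 107, 97, 82, 72, 76, 92, 105, 110, 103, 95, 92, 98, 111, 122, 124
112, 112, 112, 111, 108, 100, 88, 76, 79, 89, 96, 93, 90, 93, 105, 119, 123, 124
113, 112, 113, 113, 113, 112, 104, 94, 86, 83, 83, 86, 90, 100, 114, 123, 123, 124
110, 112, 114, 113, 114, 113, 111, 107, 100, 92, 92, 97, 107, 116, 122, 124, 124, 124
96, 106, 112, 113, 112, 112, 105, 100, 96, 96, 102, 110, 117, 121, 123, 124, 123, 123
76, 90, 102, 109, 111, 107, 93, 81, 78, 89, 104, 112, 114, 118, 122, 124, 124, 124
62, 70, 83, 95, 102, 103, 92, 83, 82, 93, 105, 108, 103, 107, 117, 123, 124, 124
57, 60, 65, 72, 84, 94, 99, 101, 102, 103, 102, 94, 87, 96, 114, 123, 124, 124
59, 58, 59, 59, 65, 75, 89, 100, 103, 96, 88, 78, 75, 92, 115, 124, 124, 124
58, 57, 57, 57, 58, 61, 69, 79, 86, 81, 74, 69, 73, 93, 115, 124, 123, 124
60, 58, 57, 58, 57, 58, 60, 65, 70, 72, 69, 68, 78, 100, 117, 124, 125, 123
65, 60, 58, 57, 56, 57, 56, 62, 66, 68, 68, 68, 79, 104, 119, 123, 125, 124]]
```

View pics/z6b.png

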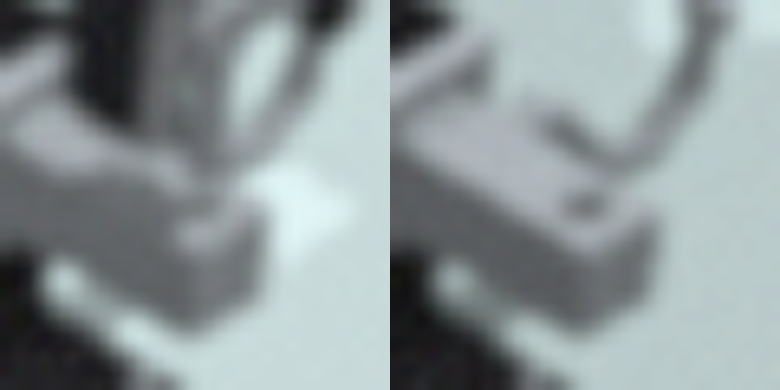

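```bash
python3 -m inch '[{"fingers":-0.4,"delta_pos":[0.3,0.1,0.02],"twist":[0,0,0]},{"fingers":-0.4,"delta_pos":[0.3,0,0],"twist":[0,0,0]},{"fingers":-0.4,"delta_pos":[0,0,0],"twist":[0,0,0]},{"fingers":-0.4,"delta_pos":[0,0,0],"twist":[0,0,0]}]'
python3 -m inch '[{"fingers":-0.4,"delta_pos":[0.15,0,0],"twist":[0,0,0]},{"fingers":-0.4,"delta_pos":[0.15,0,0],"twist":[0,0,0]},{"fingers":-0.4,"delta_pos":[0.15,0,0],"twist":[0,0,0]},{"fingers":-0.4,"delta_pos":[0,0,0],"twist":[0,0,0]}]'
```

```text
time: 7.45
tool_pos: [0.6031, 0.1722, 0.1093]
tool_rot: [-0.443, 0.551, -0.443, -0.551]
contact_force: [1.0, -0.1, -1.4]
gripper_width: 0.546
time: 7.95
tool_pos: [0.603, 0.1722, 0.1045]
tool_rot: [0.442, -0.551, 0.443, 0.552]
contact_force: [0.3, -0.9, -0.2]
gripper_width: 0.542
```

```bash
python3 -m inch '[{"fingers":-0.4,"delta_pos":[0.12,0,0],"twist":[0,0,0]},{"fingers":-0.4,"delta_pos":[0.12,0,0],"twist":[0,0,0]},{"fingers":-0.4,"delta_pos":[0,0,0],"twist":[0,0,0]}]'
```

```text
time: 8.32
tool_pos: [0.603, 0.1722, 0.1023]
tool_rot: [0.443, -0.551, 0.443, 0.552]
contact_force: [0.1, -0.0, -0.3]
gripper_width: 0.544
```

```bash
python3 -m inch '[{"fingers":-0.4,"delta_pos":[0.12,0,0],"twist":[0,0,0]},{"fingers":-0.4,"delta_pos":[0.12,0,0],"twist":[0,0,0]},{"fingers":-0.4,"delta_pos":[0.1,0,0],"twist":[0,0,0]},{"fingers":-0.4,"delta_pos":[0,0,0],"twist":[0,0,0]}]'
python3 look.py 7 297,150,40,40 130,185,97,78
```

```text
time: 8.82
tool_pos: [0.603, 0.1722, 0.0988]
tool_rot: [0.443, -0.551, 0.443, 0.552]
contact_force: [-0.9, 0.4, -1.0]
gripper_width: 0.543
scene zoom 9
top zoom 4
8.925 [0.603  0.1722 0.0988] [ 0.4426 -0.5513  0.4427  0.5515]
```

View pics/z7.png

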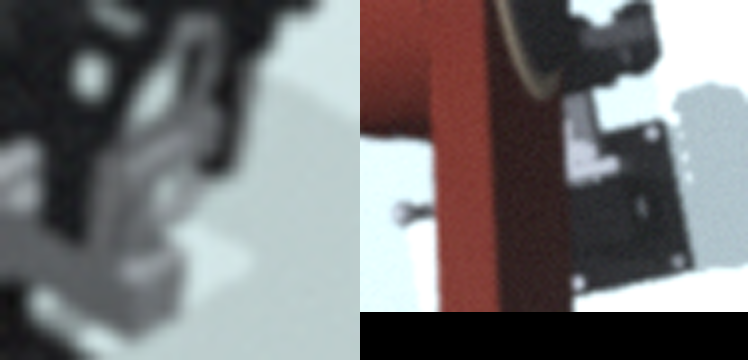

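The force is near zero with the tip about 7 mm below the top face, and the shank is seen entering the shaft, so it is in the hole.

```bash
python3 -m inch '[{"fingers":-0.4,"delta_pos":[0.2,0,0],"twist":[0,0,0]},{"fingers":-0.4,"delta_pos":[0.2,0,0],"twist":[0,0,0]},{"fingers":-0.4,"delta_pos":[0.2,0,0],"twist":[0,0,0]},{"fingers":-0.4,"delta_pos":[0,0,0],"twist":[0,0,0]}]'
```

```text
time: 9.43
tool_pos: [0.603, 0.1722, 0.0926]
tool_rot: [0.442, -0.551, 0.443, 0.552]
contact_force: [-0.7, 0.1, -1.1]
gripper_width: 0.545
```

```bash
python3 -m inch '[{"fingers":-0.4,"delta_pos":[0.2,0,0],"twist":[0,0,0]},{"fingers":-0.4,"delta_pos":[0.2,0,0],"twist":[0,0,0]},{"fingers":-0.4,"delta_pos":[0.2,0,0],"twist":[0,0,0]},{"fingers":-0.4,"delta_pos":[0,0,0],"twist":[0,0,0]}]'
```

```text
time: 9.93
tool_pos: [0.603, 0.1722, 0.0866]
tool_rot: [0.443, -0.551, 0.443, 0.552]
contact_force: [-0.7, 1.0, -1.8]
gripper_width: 0.548
```

```bash
python3 -m inch '[{"fingers":-0.4,"delta_pos":[0.2,0,0],"twist":[0,0,0]},{"fingers":-0.4,"delta_pos":[0.2,0,0],"twist":[0,0,0]},{"fingers":-0.4,"delta_pos":[0.2,0,0],"twist":[0,0,0]},{"fingers":-0.4,"delta_pos":[0.2,0,0],"twist":[0,0,0]},{"fingers":-0.4,"delta_pos":[0,0,0],"twist":[0,0,0]}]'
```

```text
time: 10.55
tool_pos: [0.603, 0.1722, 0.0786]
tool_rot: [0.443, -0.551, 0.443, 0.552]
contact_force: [-1.8, 1.3, -1.0]
gripper_width: 0.545
```

```bash
python3 -m inch '[{"fingers":-0.4,"delta_pos":[0.15,0,0],"twist":[0,0,0]},{"fingers":-0.4,"delta_pos":[0.15,0,0],"twist":[0,0,0]},{"fingers":-0.4,"delta_pos":[0.1,0,0],"twist":[0,0,0]},{"fingers":-0.4,"delta_pos":[0,0,0],"twist":[0,0,0]}]'
```

```text
time: 11.05
tool_pos: [0.603, 0.1723, 0.0748]
tool_rot: [0.443, -0.551, 0.443, 0.552]
contact_force: [-2.8, 2.2, 1.0]
gripper_width: 0.543
```

```bash
python3 -m inch '[{"fingers":-0.4,"delta_pos":[0.1,0,0],"twist":[0,0,0]},{"fingers":-0.4,"delta_pos":[0,0,0],"twist":[0,0,0]}]'; python3 -m inch '[{"fingers":-0.4,"delta_pos":[0.1,0,0],"twist":[0,0,0]},{"fingers":-0.4,"delta_pos":[0,0,0],"twist":[0,0,0]}]'
```

```text
time: 11.3
tool_pos: [0.603, 0.1723, 0.0739]
tool_rot: [0.443, -0.551, 0.443, 0.552]
contact_force: [-4.5, 1.7, 1.4]
gripper_width: 0.548
time: 11.55
tool_pos: [0.603, 0.1723, 0.0729]
tool_rot: [0.443, -0.551, 0.443, 0.552]
contact_force: [-3.4, 2.2, 1.7]
gripper_width: 0.543
```

```bash
python3 look.py 8 290,140,50,50 130,185,97,78
```

```text
scene zoom 7
top zoom 4
11.65 [0.603  0.1723 0.0729] [ 0.4426 -0.5513  0.4426  0.5515]
```

View pics/z8.png

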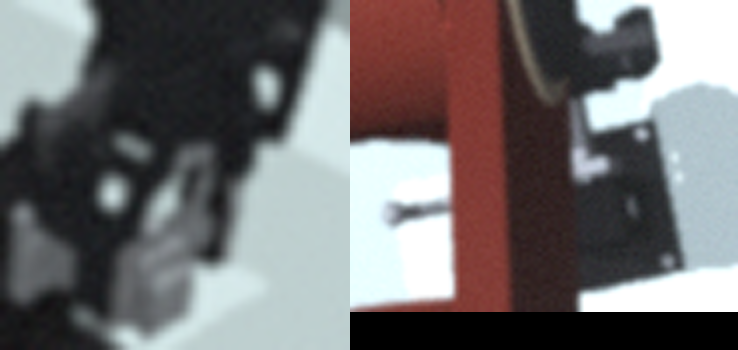

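```bash
python3 -m inch '[{"fingers":-0.4,"delta_pos":[0.06,0.04,-0.02],"twist":[0,0,0]},{"fingers":-0.4,"delta_pos":[0,0,0],"twist":[0,0,0]}]'; python3 -m inch '[{"fingers":-0.4,"delta_pos":[0.06,0,0],"twist":[0,0,0]},{"fingers":-0.4,"delta_pos":[0,0,0],"twist":[0,0,0]}]'
```

```text
time: 11.9
tool_pos: [0.6029, 0.1722, 0.0725]
tool_rot: [-0.443, 0.551, -0.442, -0.551]
contact_force: [-4.0, 4.4, 2.3]
gripper_width: 0.548
time: 12.15
tool_pos: [0.6029, 0.1721, 0.0719]
tool_rot: [0.443, -0.551, 0.442, 0.551]
contact_force: [-4.8, 2.9, 2.6]
gripper_width: 0.547
```

```bash
python3 -m inch '[{"fingers":-0.4,"delta_pos":[0.06,0,0],"twist":[0,0,0]},{"fingers":-0.4,"delta_pos":[0,0,0],"twist":[0,0,0]}]'; python3 -m inch '[{"fingers":-0.4,"delta_pos":[0.06,0,0],"twist":[0,0,0]},{"fingers":-0.4,"delta_pos":[0,0,0],"twist":[0,0,0]}]'
```

```text
time: 12.4
tool_pos: [0.6029, 0.1721, 0.0717]
tool_rot: [0.443, -0.551, 0.442, 0.551]
contact_force: [-6.6, 2.7, 4.1]
gripper_width: 0.547
time: 12.65
tool_pos: [0.603, 0.1722, 0.0717]
tool_rot: [0.443, -0.551, 0.442, 0.551]
contact_force: [-6.7, 1.6, 7.0]
gripper_width: 0.544
```

TCP has stopped at 0.0717, exactly the predicted home height, while the force rises. I'll press slightly more and then open.

```bash
python3 -m inch '[{"fingers":-0.4,"delta_pos":[0.06,0.03,0],"twist":[0,0,0]},{"fingers":-0.4,"delta_pos":[0,0,0],"twist":[0,0,0]}]'; python3 -m inch '[{"fingers":0.2,"delta_pos":[0,0,0],"twist":[0,0,0]},{"fingers":0.6,"delta_pos":[0,0,0],"twist":[0,0,0]},{"fingers":0.6,"delta_pos":[0,0,0],"twist":[0,0,0]},{"fingers":0.6,"delta_pos":[0,0,0],"twist":[0,0,0]}]'; python3 look.py 9 285,130,60,60 130,185,97,78
```

```text
time: 12.9
tool_pos: [0.603, 0.1722, 0.0717]
tool_rot: [-0.443, 0.552, -0.442, -0.551]
contact_force: [-6.8, 3.0, 8.6]
gripper_width: 0.549
time: 13.4
tool_pos: [0.6027, 0.1716, 0.0699]
tool_rot: [-0.443, 0.552, -0.443, -0.551]
contact_force: [-0.1, 0.4, 0.2]
gripper_width: 0.8
scene zoom 6
top zoom 4
13.5 [0.6026 0.1717 0.0699] [-0.4426  0.5515 -0.4427 -0.5514]
```

View pics/z9.png

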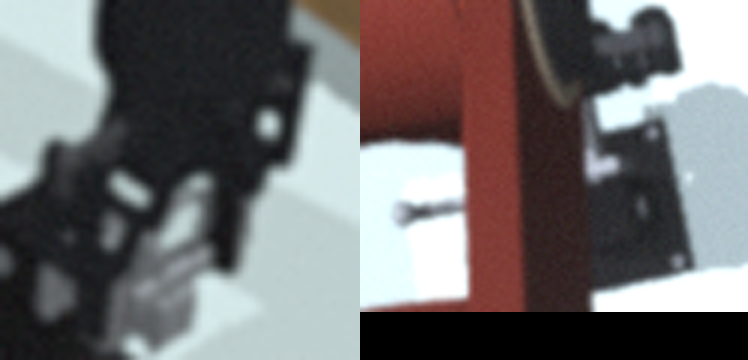

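```bash
python3 -m inch '[{"fingers":0.6,"delta_pos":[-2,0,0],"twist":[0,0,0]},{"fingers":0.6,"delta_pos":[-4,0,0],"twist":[0,0,0]},{"fingers":0.6,"delta_pos":[-3.5,0,0],"twist":[0,0,0]},{"fingers":0.6,"delta_pos":[0,0,0],"twist":[0,0,0]}]'; python3 -m inch '[{"fingers":-0.4,"delta_pos":[0,2.5,0],"twist":[0,0,0]},{"fingers":-0.4,"delta_pos":[0,2.5,0],"twist":[0,0,0]},{"fingers":-0.4,"delta_pos":[0,0,0],"twist":[0,0,0]}]'; python3 look.py 10 270,125,64,64 155,185,55,55
```

```text
time: 14.0
tool_pos: [0.6055, 0.1724, 0.1713]
tool_rot: [-0.445, 0.554, -0.44, -0.549]
contact_force: [0.4, -0.3, 0.3]
gripper_width: 0.797
time: 14.38
tool_pos: [0.5524, 0.1609, 0.1645]
tool_rot: [0.442, -0.551, 0.443, 0.552]
contact_force: [0.5, -0.0, 0.4]
gripper_width: 0.298
scene zoom 6
top zoom 7
14.475 [0.554  0.1611 0.1651] [-0.4428  0.5516 -0.4425 -0.5513]
```

View pics/z10.png

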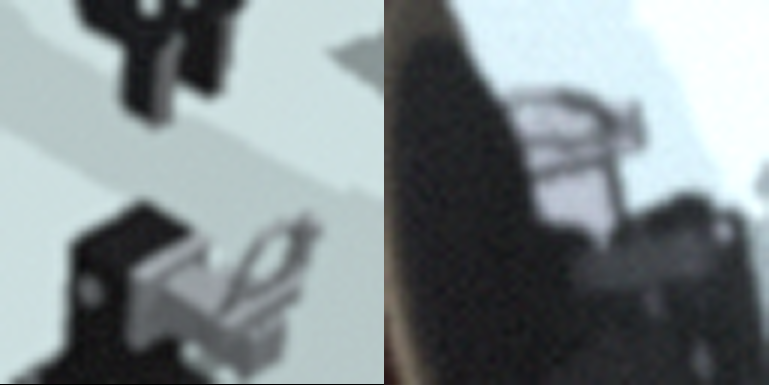

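```bash
python3 - <<'E'
from h import *
t=load("top10");s=load("scene10")
a=cv2.resize(np.clip(s["pixels"][150:200,290:335]*1.6,0,255).astype(np.uint8),None,fx=9,fy=9,interpolation=cv2.INTER_CUBIC)
b=cv2.resize(np.clip(t["pixels"][190:225,170:200]*1.6,0,255).astype(np.uint8),None,fx=12,fy=12,interpolation=cv2.INTER_CUBIC)
H=450;cv2.imwrite("pics/z10b.png",np.hstack([a,np.vstack([b,np.zeros((H-b.shape[0],b.shape[1],3),np.uint8)])]))
P=cloud(t)
for f,(x,y,w,h) in((t,(168,190,35,30)),(s,(295,145,40,45))):
    q=cloud(f)[y:y+h,x:x+w].reshape(-1,3);d=np.radians(12.5);r=q-[.6028,.172,.091]
    px=r@[np.cos(d),np.sin(d),0];py=r@[-np.sin(d),np.cos(d),0];m=(abs(px)<.05)&(abs(py)<.023)&(r[:,2]>.014)&(r[:,2]<.06)
    print(m.sum());print(np.c_[px,py,r[:,2]][m].round(3).tolist()[::2])
    m=(abs(px)<.01)&(abs(py)<.028)&(abs(r[:,2])<.012);print('head',m.sum(),np.median(r[m][:,2]),px[m].mean(),py[m].mean())
E
```

```text
45
[[0.01, -0.003, 0.043], [0.009, -0.007, 0.046], [0.009, -0.01, 0.043], [0.008, -0.014, 0.042], [0.009, 0.0, 0.047], [0.008, -0.003, 0.045], [0.007, -0.007, 0.046], [0.007, -0.01, 0.042], [0.006, -0.013, 0.041], [0.006, -0.016, 0.037], [0.006, -0.018, 0.031], [0.007, 0.0, 0.047], [0.006, -0.003, 0.046], [0.006, -0.006, 0.044], [0.005, -0.009, 0.042], [0.005, -0.013, 0.041], [0.005, -0.015, 0.035], [0.004, -0.019, 0.034], [0.004, -0.021, 0.025], [0.003, -0.019, 0.026], [0.003, -0.021, 0.017], [0.001, -0.019, 0.02], [-0.0, -0.018, 0.017]]
head 148 0.0049976554186352 -0.0012945562959402017 -0.0075712699606159525
52
[[0.008, 0.007, 0.045], [0.01, 0.011, 0.044], [0.009, 0.001, 0.046], [0.011, 0.007, 0.044], [0.009, -0.006, 0.046], [0.01, -0.0, 0.044], [0.01, 0.009, 0.039], [0.008, -0.008, 0.043], [0.011, -0.005, 0.044], [0.01, 0.013, 0.035], [0.01, -0.011, 0.043], [0.006, 0.014, 0.029], [0.007, -0.013, 0.04], [0.01, -0.01, 0.039], [0.006, 0.019, 0.024], [0.011, -0.015, 0.04], [0.008, 0.014, 0.024], [0.006, -0.015, 0.034], [0.01, -0.014, 0.036], [0.007, -0.016, 0.032], [0.005, -0.017, 0.029], [0.006, -0.019, 0.027], [0.004, -0.019, 0.023], [0.008, -0.016, 0.024], [0.005, -0.016, 0.019], [0.006, -0.017, 0.017]]
head 119 0.005426222139148645 0.004137356460449585 -0.002888128848145323
```

View pics/z10b.png

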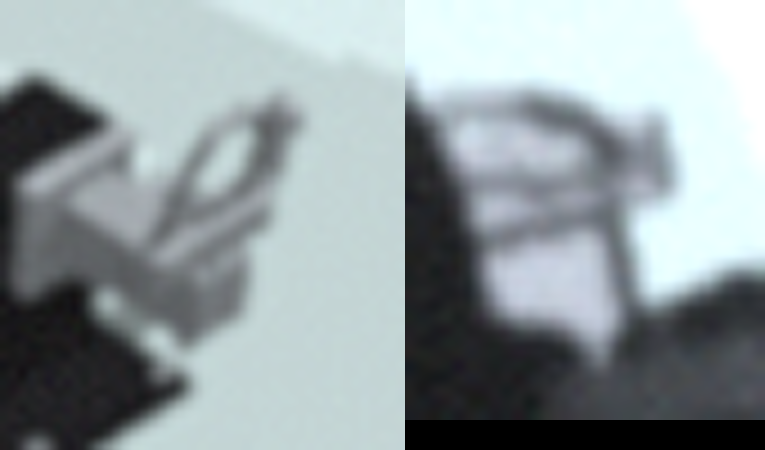

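Head top measures about 5–5.5 mm above its centre plane (6 expected), so the pin is home. The ring leans 0.2 rad, with its bow at about 45 mm. Now I go in behind it with the fingers 25 mm apart, one for each leg.

```bash
python3 -m inch '[{"fingers":-0.4,"delta_pos":[0,-2.2,0],"twist":[0,0,0]},{"fingers":-0.4,"delta_pos":[2.5,0,0],"twist":[0,0,0]},{"fingers":-0.4,"delta_pos":[2.5,0,0],"twist":[0,0,0]},{"fingers":-0.4,"delta_pos":[0.7,0,0],"twist":[0,0,0]},{"fingers":-0.4,"delta_pos":[0,0,0],"twist":[0,0,0]}]'; python3 look.py 11 270,125,64,64 155,185,55,55
```

```text
time: 15.1
tool_pos: [0.5754, 0.1658, 0.1077]
tool_rot: [0.442, -0.551, 0.443, 0.552]
contact_force: [0.4, -0.5, 0.1]
gripper_width: 0.3
scene zoom 6
top zoom 7
15.2 [0.5762 0.166  0.1093] [-0.4431  0.5519 -0.4421 -0.551 ]
```

View pics/z11.png

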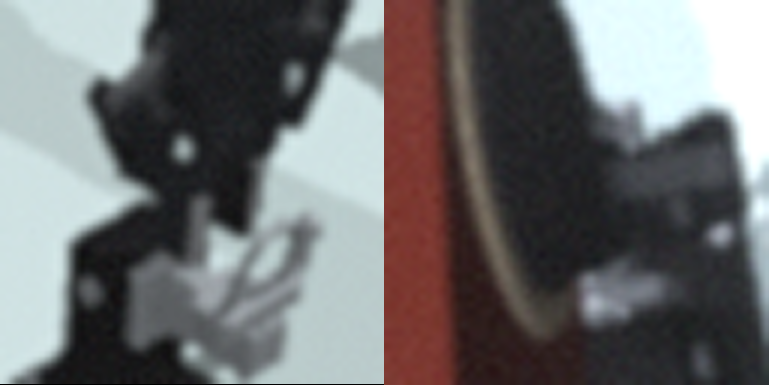

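```bash
python3 -m inch '[{"fingers":-0.4,"delta_pos":[0.3,-1,0],"twist":[0,0,0]},{"fingers":-0.4,"delta_pos":[0,-0.8,0],"twist":[0,0,0]},{"fingers":-0.4,"delta_pos":[0,-0.6,0],"twist":[0,0,0]},{"fingers":-0.4,"delta_pos":[0,0,0],"twist":[0,0,0]}]'
python3 -m inch '[{"fingers":-0.4,"delta_pos":[0,-0.6,0],"twist":[0,0,0]},{"fingers":-0.4,"delta_pos":[0,-0.6,0],"twist":[0,0,0]},{"fingers":-0.4,"delta_pos":[0,-0.6,0],"twist":[0,0,0]},{"fingers":-0.4,"delta_pos":[0,-0.5,0],"twist":[0,0,0]},{"fingers":-0.4,"delta_pos":[0,0,0],"twist":[0,0,0]}]'
python3 look.py 12 270,125,64,64 155,185,55,55
```

```text
time: 15.7
tool_pos: [0.5988, 0.1711, 0.1049]
tool_rot: [0.442, -0.551, 0.443, 0.552]
contact_force: [-1.4, -0.3, 0.6]
gripper_width: 0.299
time: 16.32
tool_pos: [0.6221, 0.1761, 0.1054]
tool_rot: [-0.443, 0.552, -0.442, -0.551]
contact_force: [0.5, -0.3, 0.7]
gripper_width: 0.301
scene zoom 6
top zoom 7
16.425 [0.6218 0.1761 0.1055] [-0.4431  0.5518 -0.4422 -0.551 ]
```

View pics/z12.png

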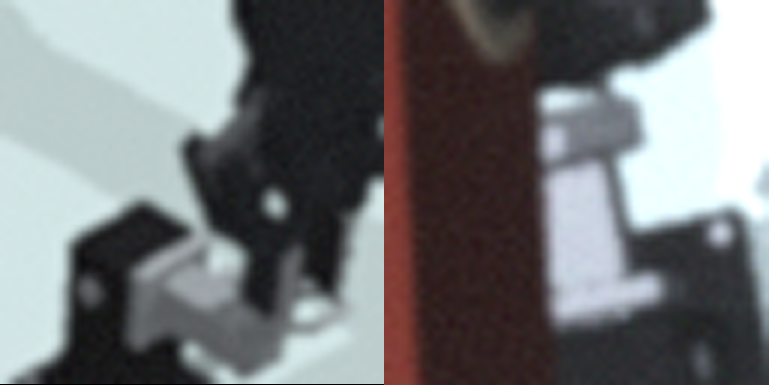

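The ring now lies far forward with the fingers above it. I move 5 mm further, then press down in front of the shaft end.

```bash
python3 -m inch '[{"fingers":-0.4,"delta_pos":[0,-0.5,0],"twist":[0,0,0]},{"fingers":-0.4,"delta_pos":[0.6,0,0],"twist":[0,0,0]},{"fingers":-0.4,"delta_pos":[0.6,0,0],"twist":[0,0,0]},{"fingers":-0.4,"delta_pos":[0.6,0,0],"twist":[0,0,0]},{"fingers":-0.4,"delta_pos":[0,0,0],"twist":[0,0,0]}]'
python3 look.py 13 270,125,64,64 155,185,55,55
```

```text
time: 17.05
tool_pos: [0.6257, 0.177, 0.0863]
tool_rot: [0.442, -0.551, 0.443, 0.552]
contact_force: [0.9, 1.1, 0.6]
gripper_width: 0.303
scene zoom 6
top zoom 7
17.15 [0.6255 0.177  0.0865] [ 0.4423 -0.5511  0.443   0.5517]
```

View pics/z13.png

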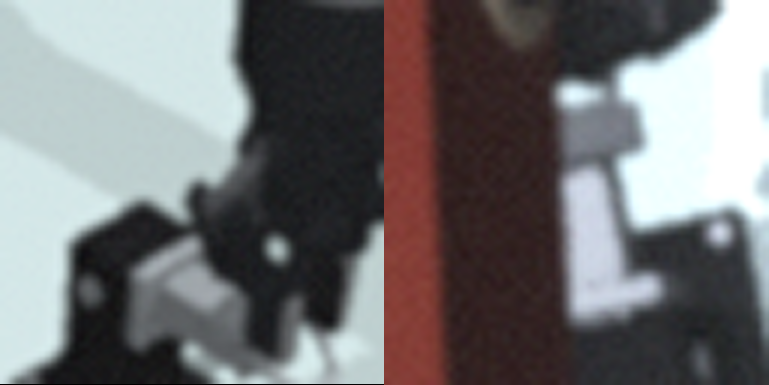

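```bash
python3 -m inch '[{"fingers":-0.4,"delta_pos":[0.5,-0.05,0],"twist":[0,0,0]},{"fingers":-0.4,"delta_pos":[0.5,0,0],"twist":[0,0,0]},{"fingers":-0.4,"delta_pos":[0.5,0,0],"twist":[0,0,0]},{"fingers":-0.4,"delta_pos":[0,0,0],"twist":[0,0,0]}]'
python3 -m inch '[{"fingers":-0.4,"delta_pos":[0.5,0,0],"twist":[0,0,0]},{"fingers":-0.4,"delta_pos":[0.5,0,0],"twist":[0,0,0]},{"fingers":-0.4,"delta_pos":[0.5,0,0],"twist":[0,0,0]},{"fingers":-0.4,"delta_pos":[0.3,0,0],"twist":[0,0,0]},{"fingers":-0.4,"delta_pos":[0,0,0],"twist":[0,0,0]}]'
python3 look.py 14 270,125,64,64 155,185,55,55
```

```text
time: 17.65
tool_pos: [0.626, 0.1771, 0.0711]
tool_rot: [0.442, -0.551, 0.443, 0.552]
contact_force: [0.4, -0.6, 0.2]
gripper_width: 0.299
time: 18.27
tool_pos: [0.626, 0.1771, 0.0533]
tool_rot: [0.442, -0.551, 0.443, 0.552]
contact_force: [0.2, -0.4, 0.1]
gripper_width: 0.303
scene zoom 6
top zoom 7
18.375 [0.6261 0.1771 0.0537] [ 0.4424 -0.5512  0.4429  0.5517]
```

View pics/z14.png

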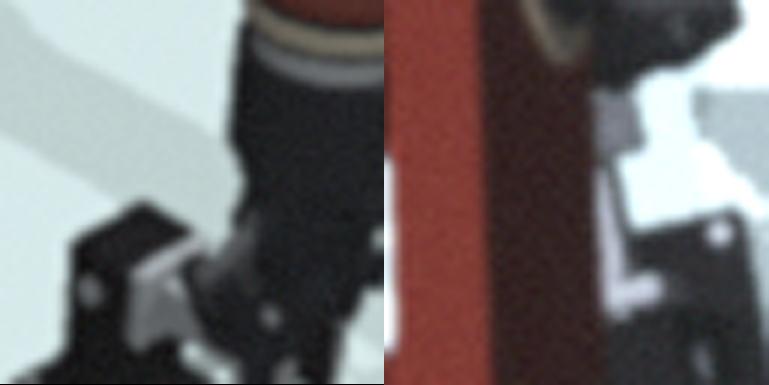

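```bash
python3 -m inch '[{"fingers":-0.4,"delta_pos":[-3,0,0],"twist":[0,0,0]},{"fingers":-0.4,"delta_pos":[-5,0,0],"twist":[0,0,0]},{"fingers":-0.4,"delta_pos":[-5,0,0],"twist":[0,0,0]},{"fingers":-0.4,"delta_pos":[0,0,0],"twist":[0,0,0]}]'
python3 look.py 15 280,140,55,55 155,185,55,55
```

```text
time: 18.88
tool_pos: [0.6295, 0.1777, 0.1907]
tool_rot: [-0.445, 0.554, -0.44, -0.549]
contact_force: [0.2, 0.2, -0.2]
gripper_width: 0.301
scene zoom 7
top zoom 7
18.975 [0.6264 0.1772 0.1845] [-0.4428  0.5516 -0.4424 -0.5513]
```

View pics/z15.png

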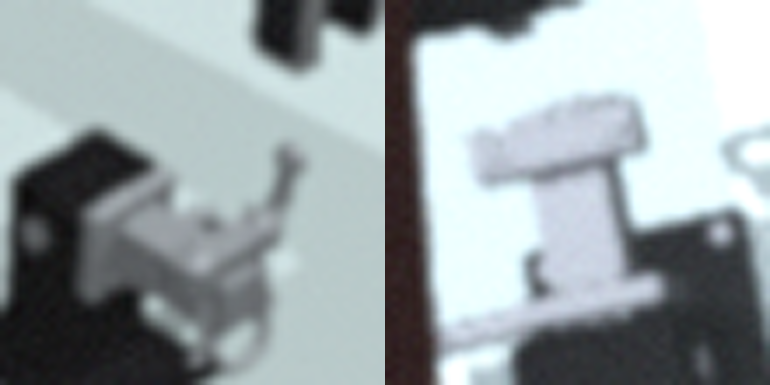

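```bash
python3 - <<'E'
from h import *
s=load("scene15");t=load("top15");d=np.radians(12.5)
c=s["pixels"][160:205,295:330];cv2.imwrite("pics/z15b.png",cv2.resize(np.clip(c*1.6,0,255).astype(np.uint8),None,fx=13,fy=13,interpolation=cv2.INTER_CUBIC))
n=np.array([-np.sin(d),np.cos(d),0]);h=np.array([.602,.1745,.091])
for u,v in((313.,191.6),(313,192.5),(314,191)):
    K=s["K"];r=s["pose"][:3,:3]@np.array([(u-K[0,2])/K[0,0],(v-K[1,2])/K[1,1],1]);o=s["pose"][:3,3]
    p=o+r*((h-o)@n)/(r@n);e=p-h;x=e@[np.cos(d),np.sin(d),0];print(p.round(4),x,e[2],np.hypot(x,e[2]),np.arctan2(x,e[2]))
q=cloud(s)[160:205,295:330].reshape(-1,3)-h;px=q@[np.cos(d),np.sin(d),0];py=q@n
m=(abs(py)<.022)&(px>.008)&(px<.05)&(q[:,2]<-.005)&(q[:,2]>-.06);print(np.c_[px,py,q[:,2]][m].round(3).tolist()[::2])
for f in(s,t):
    q=cloud(f).reshape(-1,3)-[.603,.173,.091];px=q@[np.cos(d),np.sin(d),0];py=q@n
    m=(abs(px)<.006)&(abs(py)<.022)&(abs(q[:,2])<.012);print('headtop',m.sum(),np.median(q[m][:,2]))
    m=(px>-.03)&(px<-.012)&(abs(py)<.009)&(abs(q[:,2])<.015);print('shafttop',m.sum(),np.median(q[m][:,2]))
E
```

```text
[0.6119 0.1767 0.0443] 0.01016169609249663 -0.04665109624447064 0.04774499814940958 2.927119498407793
[0.6123 0.1768 0.0416] 0.010509451603691296 -0.04942188438980746 0.05052693568434389 2.932065916127214
[0.6147 0.1773 0.0481] 0.013033645510821869 -0.04294000985174376 0.044874495667022465 2.8468991101105305
[[0.009, 0.003, -0.006], [0.01, -0.002, -0.005], [0.011, 0.005, -0.008], [0.009, 0.016, -0.015], [0.011, -0.002, -0.008], [0.012, 0.004, -0.011], [0.011, 0.014, -0.016], [0.011, -0.011, -0.006], [0.011, -0.003, -0.01], [0.011, 0.005, -0.014], [0.01, 0.015, -0.02], [0.013, -0.012, -0.008], [0.012, -0.003, -0.013], [0.012, 0.005, -0.017], [0.011, 0.015, -0.023], [0.012, -0.011, -0.012], [0.011, -0.002, -0.017], [0.011, 0.007, -0.022], [0.011, 0.016, -0.027], [0.008, -0.014, -0.016], [0.01, -0.008, -0.018], [0.011, -0.001, -0.021], [0.011, 0.007, -0.025], [0.013, 0.013, -0.027], [0.012, -0.014, -0.017], [0.013, -0.007, -0.02], [0.01, 0.005, -0.028], [0.014, 0.012, -0.029], [0.01, -0.019, -0.018], [0.01, -0.012, -0.022], [0.012, -0.005, -0.024], [0.014, 0.009, -0.031], [0.009, -0.022, -0.02], [0.011, -0.012, -0.025], [0.014, 0.009, -0.035], [0.011, -0.019, -0.024], [0.015, 0.008, -0.036], [0.013, -0.017, -0.027], [0.016, 0.008, -0.039], [0.014, -0.018, -0.029], [0.016, 0.0, -0.038], [0.013, -0.017, -0.034], [0.017, -0.013, -0.033], [0.016, -0.004, -0.039], [0.018, 0.002, -0.041], [0.017, -0.013, -0.037], [0.017, -0.005, -0.041]]
headtop 58 0.006386441288366601
shafttop 24 -0.005087200509044737
headtop 134 0.005818122348628524
shafttop 83 -0.006218510280568773
```

View pics/z15b.png

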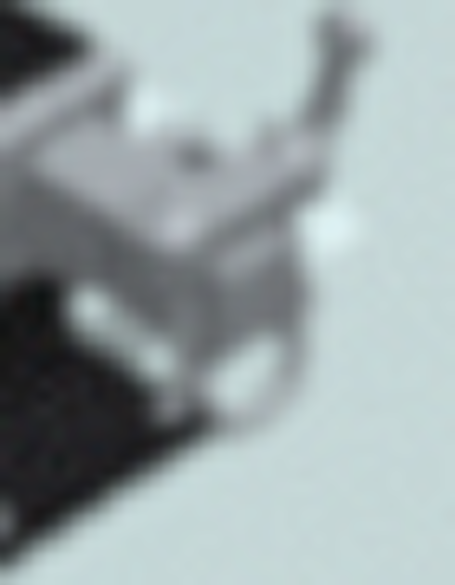

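The bow measures 40–41 mm below the hinge axis at 16–18 mm ahead, about 2.75 rad. The head's top is 11–12 mm above the shaft face, so it is seated. I'll make one check of the bystanders and then hand in.

```bash
python3 - <<'E'
from h import *
a=load("scene0")["pixels"];b=load("scene15")["pixels"]
d=cv2.absdiff(a,b).max(2)>35;n,_,st,_=cv2.connectedComponentsWithStats(d.astype(np.uint8))
print([x.tolist() for x in st[1:] if x[4]>12])
from plant import manip
s=manip.state();print(s["contact_force"].round(1),s["time"],abs(s["joint_vel"]).max()); print(manip.job_done())
E
```

```text
[[151, 0, 25, 15, 340], [195, 0, 25, 23, 545], [266, 0, 99, 150, 5589], [330, 0, 12, 11, 45], [342, 0, 27, 21, 386], [369, 0, 10, 12, 76], [332, 12, 5, 19, 50], [337, 17, 5, 8, 17], [365, 16, 5, 10, 31], [152, 18, 8, 5, 32], [162, 19, 6, 5, 16], [170, 18, 9, 10, 47], [187, 24, 11, 12, 79], [371, 25, 5, 5, 14], [178, 27, 51, 41, 855], [362, 31, 8, 13, 68], [123, 43, 15, 35, 263], [141, 45, 22, 8, 38], [136, 50, 20, 25, 129], [0, 100, 144, 54, 2584], [86, 122, 216, 30, 2317], [67, 150, 6, 3, 13], [0, 155, 242, 121, 8751], [188, 208, 15, 14, 82], [274, 213, 6, 4, 16], [184, 219, 14, 12, 90], [258, 223, 6, 4, 16]]
[ 0.5 -0.3 -0.8] 18.975 0.04331451831269128
the job is handed in; nothing more can be done
None
```

The pin is in the shaft with its head fully home, the ring is swung down over the free end, and the job was handed in at about 19 s of the 72 s allowed.

- **Insertion:** I lifted the pin from the stand by its head ends and found the hole by sight. It went in with almost no force; the highest reading was about 11 N in total, pressing it home. The head stopped exactly where predicted.
- **Seating check:** After the ring was down, depth readings put the head's top 11–12 mm above the shaft face, against 12 mm expected.
- **Ring:** I pushed it over from behind with the fingers about 25 mm apart, then down in front of the shaft's end, and lifted clear. The bow measured about 40–41 mm below the hinge axis, roughly 2.75 rad (2.6 needed). Picking the bow by eye in the image gave 2.85–2.93 rad, so the two methods differ slightly but both pass.
- **Last state:** The wrist force was about zero, with the gripper well above the bench work.
- **Bystanders:** A before/after image comparison showed mostly the arm, its shadow and the emptied stand. Two small differences (16 pixels each) lie by the screwdriver. I put them down to shadow, because the tool was never close to it, but I did not look at them separately.
- **Camera disagreement:** The two cameras placed the same points 3–5 mm apart. I corrected for this against the held pin before inserting it.

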